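# Hold the aligning rod through a hinge post's two bushings for welding

## Robot

A 6-joint arm with a two-finger parallel gripper is mounted at the origin on the work surface. World frame = base frame: x ahead of the robot, y to its left, z up, the work surface at z = 0. Lengths are in m, angles in rad, forces in N, time in s.
With the tool pointing down it reaches from about 0.35 to 0.85 m from the base axis. Payload 8.1 kg.
Tool frame: the origin (TCP) lies on the centre line of the jaws, within the pads' length; the fingertips stand 8 mm ahead of it and the grasp point (between the pads) lies 11 mm behind it; z points along the fingers, y is the line along which they close (so a half turn about z gives the same grasp; the last joint's range is limited). The gripper opens to 93 mm and grips with 3 to 60 N. Pads are 15 mm wide; open, the fingers measure 128 mm over their backs; the gripper's body (75 mm by 188 mm) begins 65 mm behind the grasp point.
Start: joints at [1.239, 0.13, 1.488, -0, 1.523, -0.085], TCP at [0.147, 0.582, 0.227] pointing down, gripper open.
Joint ranges: [-2.96, 2.96], [-0.89, 2.26], [0.02, 2.5], [-1.34, 4.48], [0, 2.73], [-2.66, 2.66]. Speed limits (rad/s): [2.39, 2.39, 2.79, 3.14, 3.14, 3.14].

## Interface

Orientations are given as a 3x3 rotation matrix whose columns are the frame's x, y, z axes.
In Python, from workcell import bot gives the robot as it stands. The module is installed in compiled form; this text tells all that it offers. Calls block until the motion is done:
- bot.movep(position, orientation): joint-space move of the TCP to a pose.
- bot.line_to(position, rot=None, feed=0.15, max_force=None): straight line of the TCP; rot=None keeps the orientation; feed is the mean speed in m/s. With max_force (N) it stops when the force on the tool has changed by that much, and returns True; else False.
- bot.move_joints(angles): joint-space move.
- bot.command_gripper(opening): finger opening in m; the grip force is fixed at half the most; returns when the fingers have stopped.
- bot.dwell(seconds).
- bot.ik(position, orientation): joint angles nearest the present ones, or None.
- bot.capture(name): name is "scene" or "top" or "wrist"; returns (picture, depth): 400x640x3 uint8, red, green, blue; 400x640 float32, m along the optical axis (not along the pixel's ray), 0 where there is no reading.
- bot.camera_model(name): a dict with "fx", "fy", "cx", "cy" (pixels), "dist_coeffs" ([k1, k2, p1, p2, k3] as OpenCV has them; the pictures are not rectified), "eye" and "rotation" of the camera in the world; the wrist camera has in their place "hand_eye" (4x4, takes a point from camera to tool coordinates, whose origin is the TCP and whose axes are the flange's). Camera axes: x right, y down, z forward; pixel columns grow to the right and rows downward; lengths in m; the calibration is good to about 2 mm. A picture is of the moment at which its call begins: read the wrist's pose just before it. camera_model takes no time and is no camera call.
A pose or a line that the arm cannot do raises bot.IKError and nothing moves.
- bot.sign_off(): hands the job in; it is judged then, once.
Readings, each from a call of its own:
- bot.read_clock(): time.
- bot.read_q(): joint angles.
- bot.read_qvel(): joint speeds.
- bot.read_joint_efforts(): joint torques, N m.
- bot.read_position(): TCP position.
- bot.read_tcp_rot(): TCP orientation.
- bot.read_wrist_force(): force on the tool from outside, world axes, zero at the start.
- bot.read_moment(): the same for the moment, N m.
- bot.read_finger_gap(): finger opening in m.
- bot.read_gripper_force(): force on a finger pad.
Only numpy, scipy, OpenCV 4.12 (cv2) and the standard library are available. Lean on these libraries where they do the work, as an engineer would, in place of code of your own. Each camera call takes 0.05 s, during which the arm holds its last target. There are 200 camera calls.

## Task

Slide the hinge post along the welding table, without lifting or tipping it, until its base plate stands squarely inside the four yellow corner marks. Then take the long brass aligning rod out of the blue block and thread it down through the post's upper bushing and on through the lower one. Finish while still holding the rod there for the welder, its lower end sticking out below the lower bushing but hanging clear of the base plate; leave the hammer, snips, red magnet and short dark drift where they are.

Things in the scene. Friction and masses are not known exactly. Their poses are not given: they have to be found in the camera images.
- post_foot (a point): hinge post, a loose steel piece of about 0.9 kg that stands upright on the table: a dark square base plate 110 x 110 x 6 mm, in its middle an upright grey square steel tube 40 x 40 mm reaching up to 112 mm above the table (open at the top), and two bright round bushings on the tube's +x face, one above the other. This point is the centre of the base plate's underside; z up, x from the tube towards the bushings, x and y square to the plate and the tube's faces
- post_tube (a point): the middle of the post's square tube, 90 mm above the post's underside and 22 mm below the tube's top, same axes: the tube is 40 mm wide here and can be gripped from above by its two y faces (the bushings are on the +x face and reach only 14 mm to either side in y)
- upper_bushing (a point): centre of the upper bushing's top mouth, 112 mm above the post's underside and 36 mm from its middle along the post's x; same axes as the post, the bore runs along z. Bushing: steel, outside 28 mm, bore 17 mm, 24 mm high (from 88 to 112 mm above the post's underside)
- lower_bushing (a point): centre of the lower bushing's bottom mouth, 34 mm above the post's underside, straight below the upper one, same axes. Bushing: outside 28 mm, bore 17 mm, 24 mm high (from 34 to 58 mm above the post's underside); the top of the base plate lies 28 mm below this point
- marks_centre (a point): centre, on the table top, of the tacking position: four yellow L-shaped corner marks painted on the table that enclose a square of 130 mm (the 110 mm base plate fits inside with 10 mm to spare all round); z up, x and y along the square's sides. At the start the post's axes are turned at most 0.6 rad from these
- block: blue block, fixed to the table, 64 x 140 x 55 mm (x, y, z), origin at the centre of its underside, with two round upright sockets 16.5 mm wide and 40 mm deep (floor 15 mm above the table): the long brass rod stands in the one at y = +35 mm, the short dark drift (14 mm thick, 85 mm long) in the one at y = -35 mm of the block's axes
- rod_centre (a point): centre of the brass aligning rod: 14 mm diameter, 160 mm long, 0.2 kg, no head; z along the rod, up. The lowest 7 mm taper to 9 mm. At the start it stands loosely upright in the block, its lower end 15 mm and its top 175 mm above the table
- rod_tip (a point): centre of the rod's lower (tapered) end, 80 mm below its centre, same axes
- rod: the same brass rod; origin at its lower end, z along the rod, up
- drift: short dark steel drift, 14 mm diameter, 85 mm long, standing in the block's other socket with its top 100 mm above the table; origin at its lower end; leave it alone
- hammer: hammer with wooden handle, 270 mm long, lying flat, origin midway along it; leave it alone
- snips: sheet-metal snips with green handles, 230 mm long and 20 mm high, lying flat, origin near the pivot; leave them alone
- magnet: red arrow-shaped welding magnet, 85 x 70 x 16 mm, lying flat, origin near its middle; leave it alone
Mind the look-alikes: they are no part of the job. There is more than one size of the part that bears post_foot; the job needs the middle-sized.

How it is judged:
By the outcome, as a careful person would: the job done as asked, in the order asked, and still so for the second after the job is handed in, while the arm keeps its last pose, push and grip.
It also fails if it takes over 69 s, if anything falls off the work surface, if the arm or the gripper's body presses on something with over 40 N, if the wrist force passes 120 N, or if a joint passes its speed limit or range.

## Working session

There is one attempt and no reset: what is moved stays moved. The work goes in short steps, each a Python script; the robot and the scene stay as the last script left them, time stands still between calls to the robot, and variables do not carry over. Pictures are saved under pics/ and viewed, at most 10 in all, crops included, and the job is handed in when it is done.

```bash
mkdir -p pics
python3 - <<'E'
from workcell import bot
import cv2,numpy as np
for n in("top","scene"):
    p,d=bot.capture(n); cv2.imwrite(f"pics/{n}0.png",p[:,:,::-1]); np.savez(f"{n}0.npz",p=p,d=d)
    print(n,{k:np.round(v,4).tolist() for k,v in bot.camera_model(n).items() if k!='name' and not isinstance(v,str)})
print({k:np.round(v,4).tolist() for k,v in bot.camera_model("wrist").items() if not isinstance(v,str)})
print(bot.read_clock(),bot.read_tcp_rot().round(3).tolist() if hasattr(bot.read_tcp_rot(),'round') else bot.read_tcp_rot())
E
```

```text
top {'fx': 392.1924, 'fy': 392.1924, 'cx': 320.2207, 'cy': 205.4071, 'dist_coeffs': [-0.0771, 0.0, 0.0, 0.0, 0.0], 'eye': [0.2712, 0.1662, 1.3245], 'rotation': [[0.0227, -0.9772, 0.2113], [-0.9997, -0.0226, 0.003], [0.0018, -0.2113, -0.9774]]}
scene {'fx': 369.6777, 'fy': 369.6777, 'cx': 319.2073, 'cy': 205.1231, 'dist_coeffs': [-0.0327, 0.0, 0.0, 0.0, 0.0], 'eye': [1.0766, 0.0192, 0.8848], 'rotation': [[0.2792, 0.7946, -0.539], [0.9601, -0.2405, 0.1428], [-0.0162, -0.5574, -0.8301]]}
{'fx': 276.7539, 'fy': 276.7539, 'cx': 322.0925, 'cy': 200.6882, 'dist_coeffs': [-0.0001, 0.0, 0.0, 0.0, 0.0], 'hand_eye': [[0.0006, -0.9642, -0.265, 0.0736], [1.0, 0.0003, 0.001, -0.0002], [-0.0009, -0.265, 0.9642, -0.1585], [0.0, 0.0, 0.0, 1.0]]}
0.1 [[-0.97, 0.244, -0.001], [0.244, 0.97, -0.002], [0.0, -0.002, -1.0]]
```

View pics/top0.png

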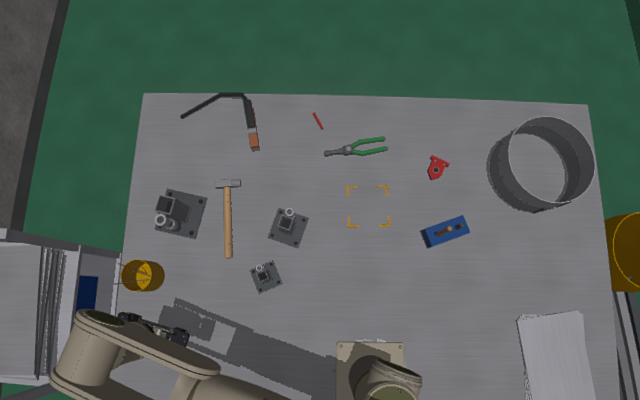

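View pics/scene0.png

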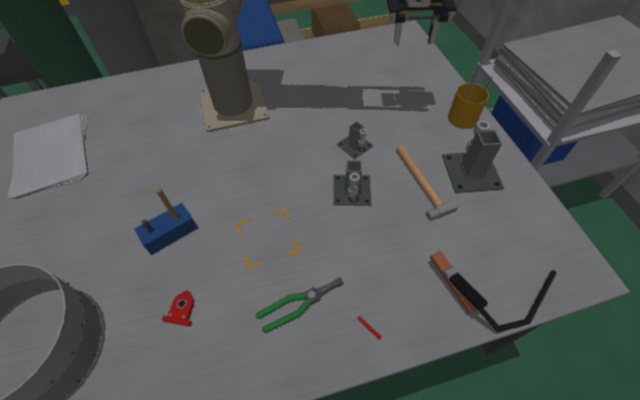

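The top view shows three post look-alikes: a large one at (180,213), a middle one at (288,227) and a small one at (265,275). By the description I take the middle one. The marks are at (368,207), and the block at (445,231) holds the rod and the drift. Next I'll measure it and look from close up.

```bash
cat > h.py <<'E'
from workcell import bot
import cv2,numpy as np
def cam(n,pose=None):
    m=bot.camera_model(n); K=np.array([[m['fx'],0,m['cx']],[0,m['fy'],m['cy']],[0,0,1]]); D=np.array(m['dist_coeffs'],float)
    if n=='wrist':
        T=np.eye(4); T[:3,3],T[:3,:3]=pose; T=T@np.array(m['hand_eye'])
        return K,D,T[:3,:3],T[:3,3]
    return K,D,np.array(m['rotation']),np.array(m['eye'])
def ray(c,uv):
    K,D,R,e=c; q=cv2.undistortPoints(np.array(uv,float).reshape(-1,1,2),K,D)[:,0]
    return np.c_[q,np.ones(len(q))]@R.T,e
def atz(c,uv,z):
    r,e=ray(c,uv); return e+r*((z-e[2])/r[:,2])[:,None]
def cloud(c,d):
    v,u=np.mgrid[0:400,0:640]; r,e=ray(c,np.c_[u.ravel(),v.ravel()])
    return (e+r*d.reshape(-1,1)).reshape(400,640,3)
def proj(c,P):
    K,D,R,e=c; return cv2.projectPoints(np.array(P,float).reshape(-1,3),cv2.Rodrigues(R.T)[0],-R.T@e,K,D)[0][:,0]
def pose(): return np.array(bot.read_position()),np.array(bot.read_tcp_rot())
def down(yaw): # tool y axis (closing) at angle yaw from world y ; x axis = -(cos,sin)
    c,s=np.cos(yaw),np.sin(yaw); return np.array([[-c,-s,0],[-s,c,0],[0,0,-1]]) @ np.eye(3)
E
python3 - <<'E'
from h import *
c=cam('top'); f=np.load('top0.npz'); p,d=f['p'],f['d']; X=cloud(c,d)
hsv=cv2.cvtColor(p,cv2.COLOR_RGB2HSV)
def fit(mask,z,name):
    v,u=np.nonzero(mask); P=atz(c,np.c_[u,v],z)[:,:2].astype(np.float32)
    print(name,len(P),cv2.minAreaRect(P)); return P
m=np.zeros((400,640),bool); m[175:240,335:400]=1
fit(m&(hsv[...,1]>110)&(hsv[...,0]>12)&(hsv[...,0]<35),0,'marks')
b=np.zeros_like(m); b[205:260,410:480]=1
fit(b&(hsv[...,0]>100)&(hsv[...,0]<125)&(hsv[...,1]>120)&(abs(X[...,2]-.055)<.012),.055,'block')
for n,(u,v,w) in dict(L=(182,213,34),M=(288,227,26),S=(265,276,20)).items():
    k=np.zeros_like(m); k[v-w:v+w,u-w:u+w]=1
    fit(k&(hsv[...,2]<95)&(X[...,2]<.02),.006,n)
    print(n,'top z',np.percentile(X[k][:,2],[50,95,99]).round(3))
print('rod',[X[v,u].round(3).tolist() for u,v in ((458,226),(440,233),(450,230))])
print(down(0),atz(c,[(288,227)],.006))
E
```

```text
marks 170 ((0.560544490814209, 0.005734860897064209), (0.14606693387031555, 0.1427517980337143), 2.7027812004089355)
block 643 ((0.470930278301239, -0.247852623462677), (0.060782305896282196, 0.14314734935760498), 20.536922454833984)
L 1074 ((0.5178956985473633, 0.6513678431510925), (0.15073244273662567, 0.14851833879947662), 78.3934097290039)
L top z [0.003 0.145 0.153]
M 728 ((0.47677507996559143, 0.27816879749298096), (0.11040042340755463, 0.11033783107995987), 72.65789794921875)
M top z [0.002 0.097 0.114]
S 458 ((0.3107261061668396, 0.34678980708122253), (0.08384237438440323, 0.08573424816131592), 24.54952049255371)
S top z [0.002 0.075 0.088]
rod [[0.481, -0.275, 0.09], [0.456, -0.213, 0.097], [0.454, -0.22, 0.174]]
[[-1.  0.  0.]
 [ 0.  1.  0.]
 [ 0.  0. -1.]] [[0.47863416 0.27817255 0.006     ]]
```

The middle post measures 110 mm across its plate and 0.114 m tall, which matches. The large one is 150 mm and the small one 84 mm. I'll check it up close with the wrist camera from above.

Run:
```python
from h import *
bot.command_gripper(.09)
bot.movep([.477,.278,.23],down(-.302)); 
po=pose(); p,d=bot.capture('wrist'); np.savez('w1.npz',p=p,d=d,t=po[0],R=po[1]); print(po[0],bot.read_q(),bot.read_clock())
c=cam('wrist',po); X=cloud(c,d); hsv=cv2.cvtColor(p,cv2.COLOR_RGB2HSV)
near=np.hypot(X[...,0]-.477,X[...,1]-.278)<.11
v,u=np.nonzero(near&(hsv[...,2]<95)&(X[...,2]<.02)); P=atz(c,np.c_[u,v],.006)[:,:2].astype(np.float32); print(cv2.minAreaRect(P))
k=near&(X[...,2]>.1)&(X[...,2]<.125); Q=X[k]; print('top',len(Q),Q.mean(0),cv2.minAreaRect(Q[:,:2].astype(np.float32)))
cv2.imwrite('pics/w1.png',p[:,:,::-1])
```

```text
[0.47653992 0.27884297 0.22998694] [ 4.36656833e-01 -2.72580644e-04  1.61846597e+00  3.19184216e-04
  1.52343074e+00 -8.33582845e-01] 2.1083
((0.46366989612579346, 0.2955559492111206), (0.17205843329429626, 0.1792837381362915), 5.66775369644165)
top 1088 [0.49024326 0.27559926 0.11020192] ((0.49094006419181824, 0.27549973130226135), (0.03990205377340317, 0.06901628524065018), 72.31207275390625)
```

View pics/w1.png

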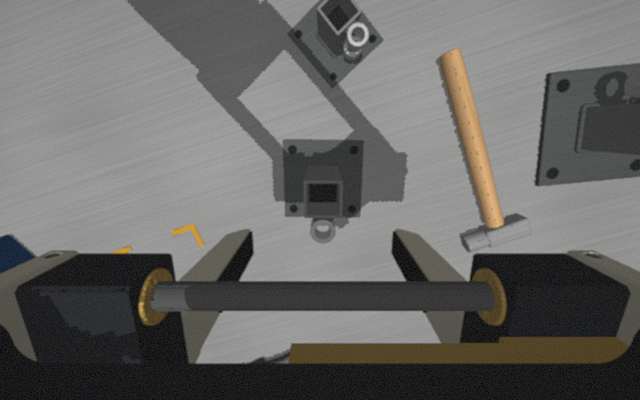

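The crop confirms the choice: the middle post's tube is at (322,195), its bushing at (322,230), and the jaws line up with the y faces. Next I grip and slide it.

Run:
```python
from h import *
y0=-.309; T=np.array([.4766,.2801])
bot.line_to([*T,.15],down(y0),feed=.2); bot.line_to([*T,.066],feed=.1,max_force=8)
bot.command_gripper(.03); print(bot.read_finger_gap(),bot.read_gripper_force(),bot.read_wrist_force(),pose()[0])
E=np.array([.5605,.0057]); z=pose()[0][2]
S=pose()[0][:2]
for a in (.25,.5,.75,1):
    pass
bot.line_to([*E,z],down(.047),feed=.08); print(bot.read_wrist_force(),pose(),bot.read_clock())
po=pose(); p,d=bot.capture('wrist'); np.savez('w2.npz',p=p,d=d,t=po[0],R=po[1]); cv2.imwrite('pics/w2.png',p[:,:,::-1])
c=cam('wrist',po); hsv=cv2.cvtColor(p,cv2.COLOR_RGB2HSV)
p2,d2=bot.capture('top'); np.savez('t2.npz',p=p2,d=d2); cv2.imwrite('pics/t2.png',np.hstack([cv2.resize(p2[150:270,300:460,::-1],(640,480))]))
```

```text
0.03951755698130313 29.998871684074402 [-0.53294161 -2.08968252  1.41204528] [0.47652613 0.27988248 0.06599269]
[1.68264476 3.16802763 0.16722957] (array([0.56063846, 0.00584414, 0.06594866]), array([[-9.98890358e-01, -4.70951330e-02,  3.17968280e-04],
       [-4.70951022e-02,  9.98890405e-01,  1.03441599e-04],
       [-3.22487060e-04,  8.83520673e-05, -9.99999944e-01]])) 8.225
```

View pics/w2.png

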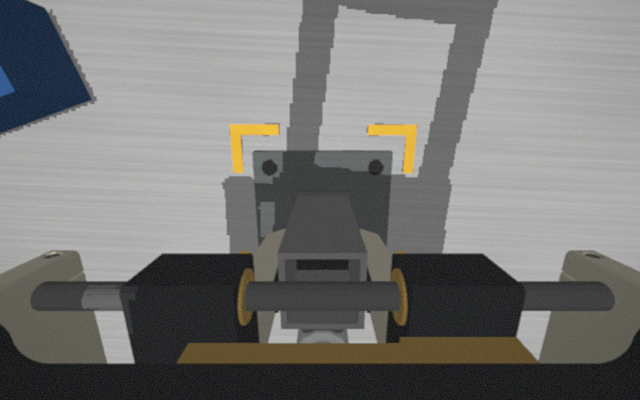

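The plate sits inside the two rear marks: its rear edge is at v≈151 (u 253–391) and the marks' inner corners are at about (243,135) and (404,135). I'll put numbers on the gaps.

Run:
```python
from h import *
f=np.load('w2.npz'); p=f['p']; c=cam('wrist',(f['t'],f['R'])); hsv=cv2.cvtColor(p,cv2.COLOR_RGB2HSV)
y=(hsv[...,1]>120)&(hsv[...,0]>12)&(hsv[...,0]<35); y[200:]=0
for a,b in((220,290),(350,430)):
    v,u=np.nonzero(y[:,a:b]); u=u+a; P=atz(c,np.c_[u,v],0)[:,:2].astype(np.float32)
    r=cv2.minAreaRect(P); print('mark outer box',r,'x',np.percentile(P[:,0],[0,1,99]),'y',np.percentile(P[:,1],[1,99]))
print('rows of plate top edge', [(u,p[140:160,u].mean(1).round().astype(int).tolist()) for u in(262,300,385)])
print('row167', p[167,225:262].mean(1).round().astype(int).tolist(), p[167,383:425].mean(1).round().astype(int).tolist())
print('plate corners',atz(c,[(253,151),(391.5,151)],.006), 'mark inner',atz(c,[(242.5,135.5),(404.5,135.5)],0))
# expected corners of plate if tube centre at tool xy
q=proj(c,[[*(f['t'][:2]+f['R'][:2,:2]@np.array(s)),.006] for s in((.055,-.055),(.055,.055))]); print(q)
```

```text
mark outer box ((0.5081263780593872, -0.05016769468784332), (0.03781656175851822, 0.03820206969976425), 2.733336925506592) x [0.48836452 0.48869498 0.52683757] y [-0.06947571 -0.03260694]
mark outer box ((0.5029585361480713, 0.05800033360719681), (0.03766646236181259, 0.03789135441184044), 2.2619388103485107) x [0.48393282 0.48425498 0.52068654] y [0.03896104 0.07701447]
rows of plate top edge [(262, [179, 179, 181, 183, 189, 181, 176, 177, 180, 177, 134, 87, 99, 104, 105, 104, 106, 110, 105, 109]), (300, [114, 110, 112, 109, 115, 110, 115, 113, 110, 106, 92, 66, 67, 67, 65, 62, 68, 65, 70, 63]), (385, [177, 176, 175, 175, 179, 179, 179, 177, 181, 176, 140, 97, 97, 105, 105, 101, 105, 100, 104, 106])]
row167 [182, 180, 182, 182, 183, 179, 182, 181, 168, 165, 163, 161, 161, 157, 163, 162, 161, 168, 177, 183, 180, 179, 183, 181, 184, 181, 181, 170, 134, 106, 108, 104, 104, 105, 106, 102, 90] [77, 102, 108, 104, 105, 105, 100, 104, 123, 153, 178, 179, 179, 176, 172, 177, 176, 179, 174, 157, 150, 158, 159, 161, 157, 159, 158, 160, 159, 163, 176, 178, 179, 184, 178, 161, 128, 116, 108, 107, 109, 108]
plate corners [[ 0.509532   -0.05040376  0.006     ]
 [ 0.50438714  0.05750394  0.006     ]] mark inner [[ 0.49842294 -0.05990818  0.        ]
 [ 0.49232404  0.0678985   0.        ]]
[[251.32121411 149.30824358]
 [392.56780314 149.3846911 ]]
```

View pics/t2.png

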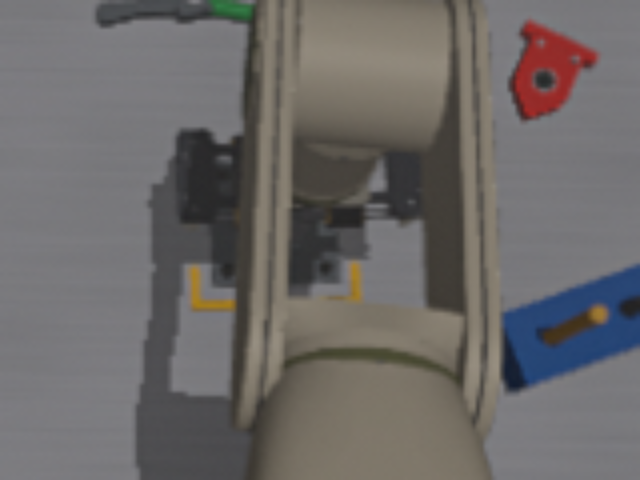

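The marks' centre comes out at about (0.560, 0.0065) with yaw 0.047. The post is at (0.561, 0.006) with yaw 0.048, so it's good to within 2 mm. I'll release it, look at the bushing, then look at the rod.

Run:
```python
from h import *
def shot(n):
    po=pose(); p,d=bot.capture('wrist'); np.savez(n+'.npz',p=p,d=d,t=po[0],R=po[1]); return p,d,cam('wrist',po)
bot.command_gripper(.08); bot.line_to([.5605,.0057,.2],feed=.15)
p,d,c=shot('w3'); X=cloud(c,d); k=(X[...,2]>.1)&(X[...,2]<.125)&(np.hypot(X[...,0]-.575,X[...,1]-.006)<.06)
r=cv2.minAreaRect(X[k][:,:2].astype(np.float32)); print('top',r,X[k][:,2].mean())
bot.movep([.4587,-.2151,.26],down(.358))
bot.dwell(.2); p2,d2,c2=shot('w4'); X=cloud(c2,d2); k=(X[...,2]>.155)&(X[...,2]<.185)&(np.hypot(X[...,0]-.459,X[...,1]+.215)<.04)
print('rod top',k.sum(),X[k].mean(0),cv2.minAreaRect(X[k][:,:2].astype(np.float32)),bot.read_clock(),pose()[0])
cv2.imwrite('pics/w34.png',np.hstack([cv2.resize(p[130:300,220:420,::-1],None,fx=2,fy=2),cv2.resize(p2[100:270,220:420,::-1],None,fx=2,fy=2)]))
```

```text
top ((0.575567901134491, 0.006814008578658104), (0.06929965317249298, 0.03989267721772194), 2.064087152481079) 0.11031683450822975
rod top 235 [ 0.45708422 -0.21804351  0.17238713] ((0.4586719572544098, -0.21783564984798431), (0.01376380119472742, 0.012944682501256466), 18.670825958251953) 11.4667 [ 0.45906808 -0.21414173  0.25953328]
```

View pics/w34.png

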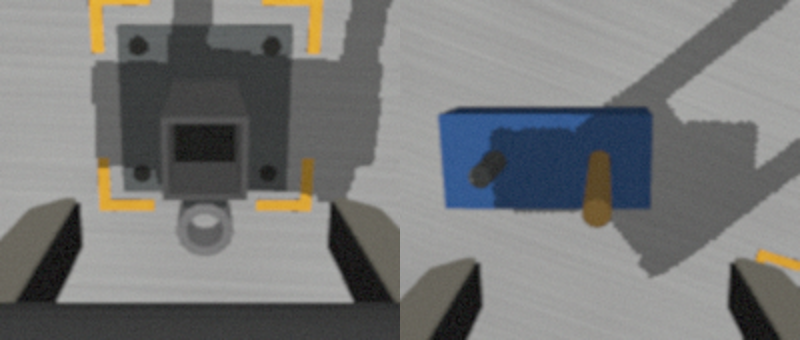

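Left half: the plate is inside all four marks, with the bushing at crop (205,228). Right half: the rod top is at crop (597,212), about (0.4587, −0.2178), and the drift is at (480,175). Now I grip the rod and lift it.

Run:
```python
from h import *
bot.command_gripper(.045)
bot.line_to([.4587,-.2174,.20],down(.358),feed=.15); print('stop?',bot.line_to([.4587,-.2174,.124],feed=.08,max_force=6))
bot.command_gripper(.005); print(bot.read_finger_gap(),bot.read_gripper_force(),bot.read_wrist_force(),pose()[0])
bot.line_to([.4587,-.2174,.255],feed=.1); print(bot.read_finger_gap(),bot.read_wrist_force())
# above bushing, yaw as post
b=np.array([.5756,.0068])-.015*np.array([1,.047])+.036*np.array([1,.047]); print('bushing',b)
bot.movep([*(b),.255],down(.047)); bot.dwell(.3)
po=pose(); p,d=bot.capture('wrist'); np.savez('w5.npz',p=p,d=d,t=po[0],R=po[1]); cv2.imwrite('pics/w5.png',cv2.resize(p[150:300,240:400,::-1],None,fx=4.5,fy=4,interpolation=cv2.INTER_CUBIC)[:600])
s,sd=bot.capture('scene'); np.savez('s5.npz',p=s,d=sd); cv2.imwrite('pics/s5.png',cv2.resize(s[150:300,180:340,::-1],None,fx=4,fy=4)[:600])
print(po,bot.read_clock())
```

```text
stop? False
0.013703286198118624 29.999124705791473 [-0.11638398 -0.98230034  0.37410418] [ 0.45879976 -0.21748707  0.12414122]
0.013777199603226849 [-0.74419682 -0.92008601 -1.89165653]
bushing [0.5966   0.007787]
(array([0.59649043, 0.00676861, 0.25520854]), array([[-9.98957888e-01, -4.56403863e-02,  3.04902524e-04],
       [-4.56404143e-02,  9.98957930e-01, -8.54787146e-05],
       [-3.00683512e-04, -9.93055138e-05, -9.99999950e-01]])) 17.375
```

View pics/w5.png

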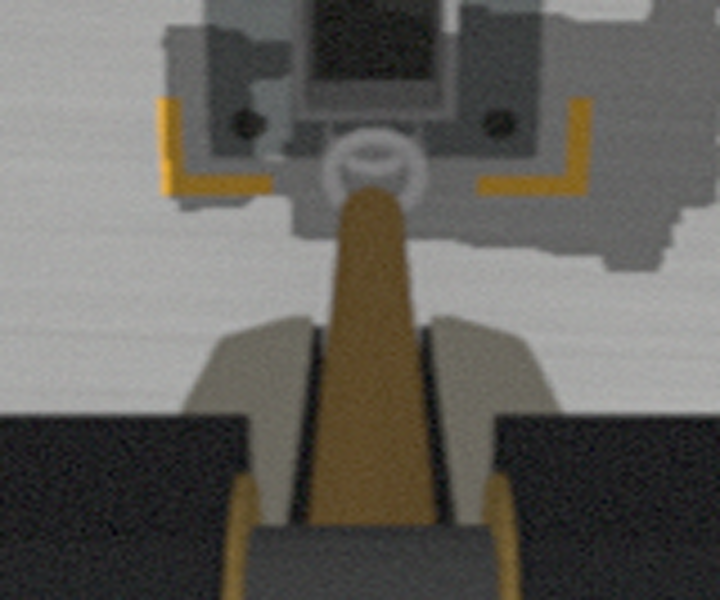

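View pics/s5.png

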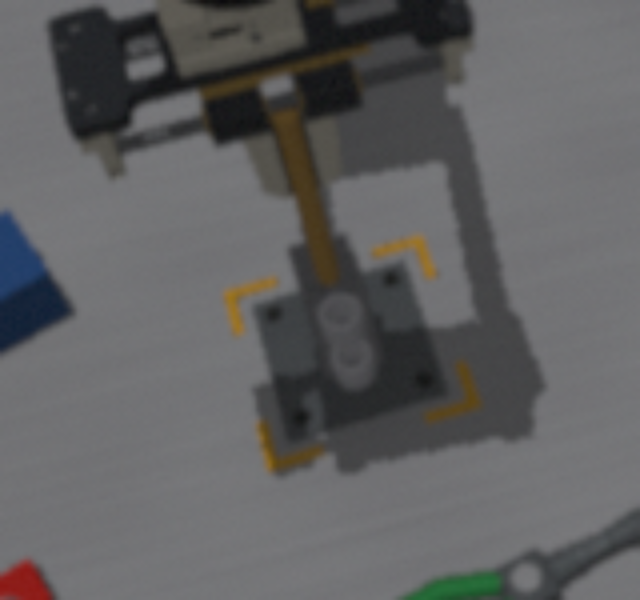

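Wrist crop: the rod end is at crop (372,190), full image (323,197), just short of the bushing at (375,165). The scene crop shows the rod tip above the bushings and the plate inside all four marks. I'll fit the rod axis for tilt.

```bash
cat > axis.py <<'E'
from h import *
from scipy.optimize import least_squares
def rodfit(f):
    """rod axis from wrist depth: cylinder of radius 7 mm; returns axis xy at tool z=0 and slopes, tool coords"""
    p,d=f['p'],f['d']; c=cam('wrist',(f['t'],f['R'])); X=(cloud(c,d)-f['t'])@f['R']
    hsv=cv2.cvtColor(p,cv2.COLOR_RGB2HSV)
    k=(hsv[...,0]>10)&(hsv[...,0]<32)&(hsv[...,1]>110)&(np.hypot(X[...,0],X[...,1])<.025)&(X[...,2]>.0)&(X[...,2]<.098)
    Q=X[k]; 
    def res(a):
        D=np.array([a[2],a[3],1]); D/=np.linalg.norm(D); w=Q-[a[0],a[1],0]
        return np.linalg.norm(np.cross(w,D),axis=1)-.007
    s=least_squares(res,[0,0,0,0],loss='soft_l1',f_scale=.001); return s.x,len(Q),np.std(res(s.x)),c
E
python3 - <<'E'
from axis import *
f=np.load('w5.npz'); a,n,sd,c=rodfit(f); print(a,n,sd)
w=lambda q:f['t']+f['R']@np.array(q)
tip=[a[0]+.109*a[2],a[1]+.109*a[3],.109]; print('tip world',w(tip),'px',proj(c,[w(tip),w([0,0,.109])]))
# bushing in same picture: cloud of top annulus
X=cloud(c,f['d']); 
for n in('w3','w5'):
    g=np.load(n+'.npz'); c=cam('wrist',(g['t'],g['R'])); X=cloud(c,g['d']); L=(X-[.5605,.0065,0])@np.array([[.9989,-.047,0],[.047,.9989,0],[0,0,1]])
    hs=cv2.cvtColor(g['p'],cv2.COLOR_RGB2HSV)
    k=(abs(X[...,2]-.1105)<.006)&(L[...,0]>.023)&(L[...,0]<.053)&(abs(L[...,1])<.018)&(hs[...,1]<80)
    Q=X[k][:,:2]; (x,y),r=cv2.minEnclosingCircle(Q.astype(np.float32)); print(n,len(Q),'bush',x,y,r,X[k][:,2].mean())
    k=(abs(X[...,2]-.1105)<.006)&(abs(L[...,0])<.03)&(abs(L[...,1])<.03); r=cv2.minAreaRect(X[k][:,:2].astype(np.float32)); print(r)
E
```

```text
[-0.00017333  0.00034702  0.00013176  0.00023888] 604 0.0001931174857642696
tip world [0.59666544 0.00713922 0.14620856] px [[322.3014912  200.8921812 ]
 [321.92947796 200.73916246]]
w3 474 bush 0.5955047607421875 0.007674113847315311 0.015550592914223671 0.11128979214529368
((0.5658191442489624, 0.006477728486061096), (0.04932433366775513, 0.04005446657538414), 2.739170551300049)
w5 261 bush 0.5951700806617737 0.00810298789292574 0.015314971096813679 0.11168966896212192
((0.5660841464996338, 0.006490988656878471), (0.04860827326774597, 0.03985132649540901), 2.7811036109924316)
```

The rod is straight in the grip (slopes <0.0003), and its tip is within 1 mm of the bushing axis. Descending with force guarding.

Run:
```python
from h import *
R=down(.047); x,y=.5962,.0074
bot.line_to([x,y,.235],R,feed=.05); bot.dwell(.2); f0=np.array(bot.read_wrist_force()); print(f0,pose()[0])
for z in(.205,.175,.155,.129):
    s=bot.line_to([x,y,z],feed=.04,max_force=5); print(z,s,np.round(np.array(bot.read_wrist_force())-f0,2),pose()[0].round(4),bot.read_finger_gap())
    if s: break
print(bot.read_clock())
```

```text
[-0.25672623 -0.5309607  -1.3081656 ] [0.59647692 0.0074335  0.23547955]
0.205 False [ 0.24 -0.12 -0.17] [0.5962 0.0074 0.2051] 0.013755221004414127
0.175 False [ 1.09  0.69 -1.13] [0.5962 0.0074 0.1751] 0.013881405925605885
0.155 False [ 0.61  0.65 -0.96] [0.596  0.0074 0.1548] 0.013604525282032928
0.129 False [ 0.13  0.76 -0.29] [0.596  0.0074 0.1289] 0.013751993721413265
21.375
```

It threaded to full depth with little force. Now a check from the scene and wrist cameras.

Run:
```python
from axis import *
bot.dwell(.3); po=pose(); p,d=bot.capture('wrist'); s,sd=bot.capture('scene')
c=cam('wrist',po); X=cloud(c,d); k=(abs(X[...,2]-.1105)<.006)&(np.hypot(X[...,0]-.565,X[...,1]-.0065)<.035)
print(cv2.minAreaRect(X[k][:,:2].astype(np.float32)),X[k][:,2].mean())
cs=cam('scene'); print('tip px/bottom mouth px/plate in scene',proj(cs,[[.596,.0078,.020],[.596,.0078,.034],[.596,.0078,.006]]), bot.read_gripper_force(),bot.read_wrist_force())
a=cv2.resize(s[205:280,225:315,::-1],(400,333),interpolation=cv2.INTER_CUBIC); b=cv2.resize(p[110:260,230:410,::-1],(400,333),interpolation=cv2.INTER_CUBIC)
cv2.imwrite('pics/f.png',np.hstack([a,b]))
```

```text
((0.5679299235343933, 0.0063603222370147705), (0.05334101617336273, 0.04006436839699745), 2.739287853240967) 0.11142514533890852
tip px/bottom mouth px/plate in scene [[269.53940186 244.06707801]
 [268.85203826 241.54703695]
 [270.21069369 246.52749652]] 29.999097883701324 [ 0.79383031 -0.9930792  -1.18373975]
```

View pics/f.png

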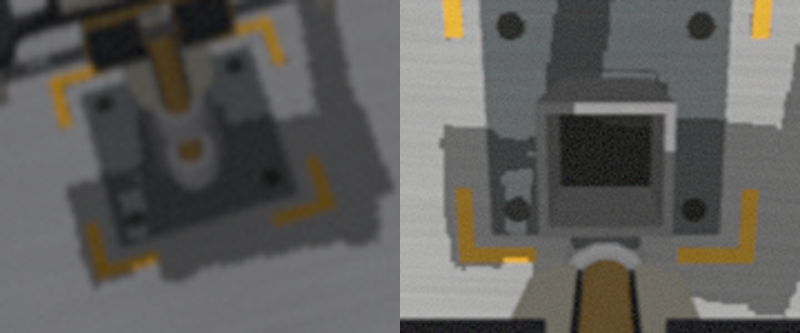

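The rod is visible through the upper bushing and again at crop (190,150) entering the lower one. The plate is still square inside all four marks, and the contact force stayed near 1 N, so the rod hasn't slipped in the grip. Handing in.

```bash
python3 -c "
from workcell import bot
print(bot.sign_off())"
```

```text
the job is handed in; nothing more can be done
None
```

The job is handed in: the middle-sized post stands square inside the four yellow marks, and the brass rod is threaded through both bushings and still gripped, its lower end about 14 mm below the lower bushing and 14 mm above the base plate (worked out from the grip height, not seen directly).

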